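# Set the plating vials in their colour-matched holders, in plating order

## Robot

A 7-joint arm with a two-finger parallel gripper is mounted at the origin on a cart in front of the work surface, level with it; the furniture and walls round the work are solid. World frame = base frame: x ahead of the robot, y to its left, z up, the work surface at z = 0. Lengths are in m, angles in rad, forces in N, time in s.
With the tool pointing down it reaches from about 0.425 to 0.925 m from the base axis. Payload 6.8 kg.
Tool frame: the origin (TCP) lies on the centre line of the jaws, within the pads' length; the fingertips stand 25 mm ahead of it and the grasp point (between the pads) lies 6 mm ahead of it; z points along the fingers, y is the line along which they close (so a half turn about z gives the same grasp; the last joint's range is limited). The gripper opens to 85 mm and grips with 20 to 120 N. Pads are 22 mm wide; open, the fingers measure 114 mm over their backs; the gripper's body (76 mm by 85 mm) begins 54 mm behind the grasp point. The pads swing forward as they close: fully open they stand 13 mm farther back than shut.
Start: joints at [-1.392, 0.477, 0.022, 1.555, -0.011, 1.109, -0.083], TCP at [0.191, 0.647, 0.256] pointing down, gripper open.
Joint ranges: [-2.96, 2.96], [-0.34, 2.1], [-1.41, 1.46], [0.24, 2.44], [-1.37, 4.51], [0.17, 1.92], [-2.96, 2.96]. Speed limits (rad/s): [2.39, 2.39, 3.14, 3.14, 3.14, 3.14, 3.14].

## Interface

Orientations are given as a rotation vector (axis times angle).
In Python, from bench import telemetry, grab_frame, job gives the robot as it stands.
- The arm moves only by the tool apply_moves, never from a script. Its argument "rows" is a list of rows, each a list of 2 entries, a list of its own where there are three numbers: the shift along the tool's x, y, z each as a share of 250 mm, from -1 to 1, then the turn, a rotation vector about the tool's x, y, z each as a share of pi rad, from -1 to 1. A call has 1 to 10 rows; each row is the pose to reach, as a shift and turn from the pose commanded when the call began, along the tool's axes at that moment, turning the shorter way round; what a row does not reach only later rows make up. A row lasts 1/8 s, in which the tool goes at most 62.5 mm and 10.7 degrees, less where a joint would pass 70% of its speed; a pose out of reach is approached as far as the arm can. A call with a number of a shift or a turn outside -1 to 1 is refused whole. A call with a gripper value outside its range is refused whole. "jaw" is the gripper's target within -1 to 1 (fully open at 1, half-way at 0, shut at -1), set as the call begins (left out, the last holds). The fingers move at their own pace and stop on an object; "newtons" is the grip in N (left out, the last holds). Time passes only in rows, so rows that repeat a pose let the fingers close. It gives the time, the measured TCP pose, the force, the opening and the grip force at its end, in the units of the state.
- telemetry.get_obs(): the state, without advancing time (a new reading comes with each control period).
- grab_frame(name): name is "scene" or "side" or "wrist"; returns a dict with "frame" (480x640x3 uint8, red, green, blue), "vertical_fov" (degrees; the focal length in pixels is half the picture's height over the tangent of half this angle, whatever the lens; pixels are square), "cx", "cy" (the principal point, pixels), "origin" and "attitude" of the camera in the world. Camera axes: x right, y up, looking along -z (the intrinsics and any distortion apply to the point x, -y, -z); pixel columns grow to the right and rows downward; lengths in m; the calibration is good to about 2 mm. A picture is of the moment at which its call begins. There is no depth.
- job.hand_in(): hands the job in; it is judged then, once.
The state is a dict: "clock": time; "joints": joint angles; "qvel": joint speeds; "tau": joint torques, N m; "tcp_pos": TCP position; "orientation": TCP orientation; "contact_force": force on the tool from outside, world axes, zero at the start; "moment": the same for the moment, N m; "grip_width": finger opening in m; "gripper_force": force on a finger pad.
Only numpy, scipy, OpenCV 4.12 (cv2) and the standard library are available. Lean on these libraries where they do the work, as an engineer would, in place of code of your own. Each camera call takes 0.05 s, during which the arm holds its last target. There are 200 camera calls.

## Task

Get the plating station ready: stand each of the three screw-capped vials upright in the recess of the round holder that has the colour of its cap, and let go of it. Do them in plating order: the red-capped vial first, then the white, and the black last. Leave the two dropper bottles and the roll of black tape where they are.

Things in the scene. Friction and masses are not known exactly. Their poses are not given: they have to be found in the camera images.
- vial_red_mid (a point): Loose glass vial with a red screw cap, standing upright on the table, 54 mm tall in all; the body is round, 23 mm wide, up to 44 mm above its foot, the cap above that is 20 mm wide. About 30 g. This point is its centre, 27 mm above its foot; z runs up its axis. Grip it round the body, a few mm above this point, to keep the fingers clear of the holder's rim.
- vial_white_mid (a point): Loose glass vial with a white screw cap, standing upright on the table, 62 mm tall in all; the body is round, 25 mm wide, up to 52 mm above its foot, the cap above that is 22 mm wide. About 30 g. This point is its centre, 31 mm above its foot; z runs up its axis. Grip it round the body, a few mm above this point, to keep the fingers clear of the holder's rim.
- vial_black_mid (a point): Loose glass vial with a black screw cap, standing upright on the table, 62 mm tall in all; the body is round, 25 mm wide, up to 52 mm above its foot, the cap above that is 22 mm wide. About 30 g. This point is its centre, 31 mm above its foot; z runs up its axis. Grip it round the body, a few mm above this point, to keep the fingers clear of the holder's rim.
- holder_red_floor (a point): Fixed round vial holder, red, on a dark steel foot disc 74 mm wide and 3 mm thick. The coloured ring is 65 mm wide outside; its rim is 12 mm above the table. It has a round recess, 42 mm wide and 8 mm deep, open above, with a flat dark rubber floor. This point is the centre of the recess floor, 4 mm above the table; z is up. It starts empty.
- holder_white_floor (a point): Fixed round vial holder, white, on a dark steel foot disc 74 mm wide and 3 mm thick. The coloured ring is 65 mm wide outside; its rim is 12 mm above the table. It has a round recess, 42 mm wide and 8 mm deep, open above, with a flat dark rubber floor. This point is the centre of the recess floor, 4 mm above the table; z is up. It starts empty.
- holder_black_floor (a point): Fixed round vial holder, black, on a dark steel foot disc 74 mm wide and 3 mm thick. The coloured ring is 65 mm wide outside; its rim is 12 mm above the table. It has a round recess, 42 mm wide and 8 mm deep, open above, with a flat dark rubber floor. This point is the centre of the recess floor, 4 mm above the table; z is up. It starts empty.
- dropper_red_mid (a point): Bystander, to be left standing: loose white squeeze dropper bottle with a red pointed tip, 34 mm wide up to 70 mm, tip 21 mm wide, 101 mm tall in all. This point is its centre, 50.5 mm above its foot; z is up.
- dropper_blue_mid (a point): Bystander, to be left standing: loose white squeeze dropper bottle with a blue pointed tip, 34 mm wide up to 70 mm, tip 21 mm wide, 101 mm tall in all. This point is its centre, 50.5 mm above its foot; z is up.
- tape_roll_mid (a point): Bystander, to be left lying: loose roll of black tape, flat, 55 mm wide and 19 mm high. This point is its centre, 9.5 mm above the table; z is up.
There are look-alikes about, which are no part of the job. Leave any purple look-alike of the part that bears vial_white_mid alone.

How it is judged:
On the way, in this order (a step that is already met when the one before it is completed fails the run):
1. the red-capped vial stands upright, released, in the recess of the red holder (horizontal distance between vial_red_mid and holder_red_floor below 0.012 m and z of vial_red_mid in the frame of holder_red_floor between 0.021 and 0.03 m and angle between vial_red_mid's own z axis and vertical below 0.12 rad and contact force between vial_red and the fingers below 0.1 N and linear speed of vial_red below 0.02 m/s), for 0.2 s.
2. the white-capped vial stands upright, released, in the recess of the white holder (horizontal distance between vial_white_mid and holder_white_floor below 0.012 m and z of vial_white_mid in the frame of holder_white_floor between 0.025 and 0.034 m and angle between vial_white_mid's own z axis and vertical below 0.12 rad and contact force between vial_white and the fingers below 0.1 N and linear speed of vial_white below 0.02 m/s), for 0.2 s.
3. the black-capped vial stands upright, released, in the recess of the black holder (horizontal distance between vial_black_mid and holder_black_floor below 0.012 m and z of vial_black_mid in the frame of holder_black_floor between 0.025 and 0.034 m and angle between vial_black_mid's own z axis and vertical below 0.12 rad and contact force between vial_black and the fingers below 0.1 N and linear speed of vial_black below 0.02 m/s), for 0.2 s.
At the end, for the whole second after the job is handed in: Each vial stands in the holder of its cap's colour: its axis within 12 mm of the recess centre, its foot on the recess floor (within 3 mm above), upright within 0.12 rad, released and at rest; they were placed in the order red, white, black (all of step 1 and all of step 2 and all of step 3); the robot touches nothing.
It fails at once if the dropper bottle with the red tip is moved by more than 20 mm or tipped (distance of dropper_red_mid from where it was at the start of the episode above 0.02 m or angle between dropper_red_mid's own z axis and vertical above 0.4 rad).
It fails at once if the dropper bottle with the blue tip is moved by more than 20 mm or tipped (distance of dropper_blue_mid from where it was at the start of the episode above 0.02 m or angle between dropper_blue_mid's own z axis and vertical above 0.4 rad).
It fails at once if the roll of black tape is moved by more than 20 mm (distance of tape_roll_mid from where it was at the start of the episode above 0.02 m).
It also fails if it takes over 80 s, if anything falls off the work surface, if the arm or the gripper's body presses on something with over 40 N, if the wrist force passes 120 N, or if a joint passes its speed limit or range.

## Working session

There is one attempt and no reset: what is moved stays moved. The work goes in short steps, Python scripts to look and compute and a tool call to move; the robot and the scene stay as the last step left them, time stands still between calls to the robot, and variables do not carry over. Pictures are saved under pics/ and viewed, at most 14 in all, crops included, and the job is handed in when it is done.

Besides the shell and the picture viewer there is one more tool, called as name([rows], argument=value, ...), one row to a line, values as JSON. apply_moves: Moves the arm, as the interface text tells. Its arguments: {"type":"object","properties":{"rows":{"type":"array"},"jaw":{"type":"number"},"newtons":{"type":"number"}},"required":["rows"]}

```bash
mkdir -p pics; python3 - <<'E'
from bench import telemetry, grab_frame
import cv2,numpy as np,pickle
d={}
for n in("scene","side","wrist"):
    f=grab_frame(n); d[n]=f; cv2.imwrite(f"pics/{n}0.png",f["frame"][:,:,::-1])
    print(n,{k:v for k,v in f.items() if k!="frame"})
pickle.dump(d,open("f0.pkl","wb"))
print(telemetry.get_obs())
E
```

```text
scene {'vertical_fov': 43.6329988954975, 'cx': 329.1623633857765, 'cy': 241.390446042888, 'origin': array([-0.35657154,  0.85369642,  0.58344904]), 'attitude': array([ 0.5597454 , -1.25342447, -1.96000528])}
side {'vertical_fov': 46.175244455800815, 'cx': 331.639069041168, 'cy': 238.66041182727176, 'origin': array([ 0.39706081, -0.70036312,  0.54135448]), 'attitude': array([ 1.04699821, -0.02964142, -0.10256367])}
wrist {'vertical_fov': 64.30932653159834, 'cx': 320.28853191860765, 'cy': 244.71216191160437, 'origin': array([0.10900639, 0.6710831 , 0.37281448]), 'attitude': array([-0.2843406 , -0.20984762,  1.27207185])}
{'clock': 0.15, 'joints': array([-1.39209841,  0.47764172,  0.02232684,  1.55622579, -0.01147399,
        1.10930981, -0.08310837]), 'qvel': array([ 0.0005713 , -0.0035464 , -0.00073757, -0.00308762,  0.0003225 ,
        0.00047067,  0.0011714 ]), 'tau': array([ 2.37232241e-03, -5.96925652e+01,  1.60993259e+00, -2.81489450e+01,
        1.26277632e-02,  6.64018778e-03, -3.91411311e-05]), 'tcp_pos': array([0.19082333, 0.64701732, 0.25552693]), 'orientation': array([-4.48885559e-01, -3.10926477e+00,  2.28351363e-03]), 'contact_force': array([-0.1864908 ,  0.06010707,  0.81768583]), 'moment': array([0.00907459, 0.02427943, 0.01061325]), 'gripper_force': 0.0, 'grip_width': 0.08544004570270632}
```

View pics/scene0.png

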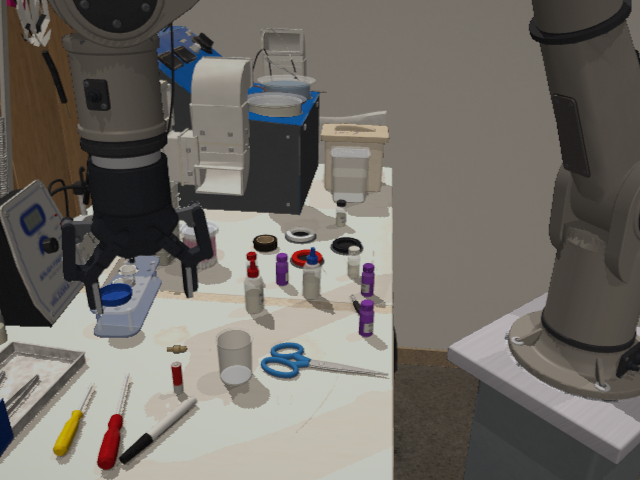

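View pics/side0.png

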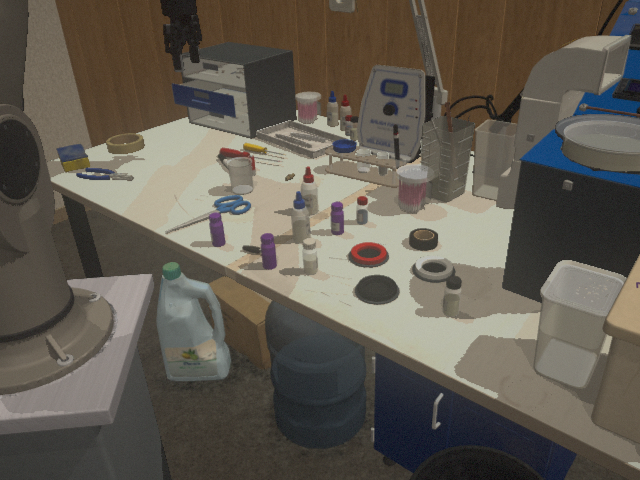

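The side view shows the red-capped vial at (362,210), the white at (310,257) and the black at (453,297). The holders are red (369,254), white (434,269) and black (377,289). The purple look-alikes are at (217,230), (268,251) and (337,218). The droppers are at (300,215) and (309,190), and the tape is at (423,238). I'll confirm these in an enlarged crop and compute positions.

```bash
cat > h.py <<'E'
import numpy as np,cv2
from scipy.spatial.transform import Rotation as R
def cam(f):
    return (240/np.tan(np.radians(f["vertical_fov"])/2),f["cx"],f["cy"],np.array(f["origin"]),R.from_rotvec(f["attitude"]).as_matrix())
def hit(f,u,v,z):
    F,cx,cy,o,A=cam(f); d=A@np.array([(u-cx)/F,-(v-cy)/F,-1]); return o+d*(z-o[2])/d[2]
def proj(f,p):
    F,cx,cy,o,A=cam(f); c=A.T@(np.array(p)-o); return cx+F*c[0]/-c[2],cy-F*c[1]/-c[2]
E
python3 - <<'E'
import pickle,cv2,numpy as np
from h import *
d=pickle.load(open("f0.pkl","rb")); f=d["side"]
pts=dict(red=(362,199,.054),white=(310,241,.062),black=(453,281,.062),hr=(369,254,.012),hw=(434,269,.012),hb=(377,289,.012),drR=(309,170,.101),drB=(299,196,.101),tape=(424,236,.019),p1=(337,205,.062),p2=(268,237,.062),p3=(216,215,.062))
for k,(u,v,z) in pts.items():
    p=hit(f,u,v,z); print(k,p.round(4),np.hypot(*p[:2]).round(3),"scene",np.round(proj(d["scene"],p)))
a=cv2.resize(f["frame"][160:320,195:475,::-1],None,fx=2.8,fy=2.8,interpolation=cv2.INTER_CUBIC)
cv2.imwrite("pics/c1.png",a)
b=cv2.resize(d["scene"]["frame"][190:350,220:400,::-1],None,fx=3.6,fy=3.6,interpolation=cv2.INTER_CUBIC)
cv2.imwrite("pics/c2.png",b)
E
```

```text
red [0.5431 0.2867 0.054 ] 0.614 scene [253. 252.]
white [0.4303 0.1236 0.062 ] 0.448 scene [353. 247.]
black [ 0.6344 -0.0248  0.062 ] 0.635 scene [342. 200.]
hr [0.5356 0.1486 0.012 ] 0.556 scene [310. 254.]
hw [0.6375 0.0851 0.012 ] 0.643 scene [305. 230.]
hb [0.5315 0.0398 0.012 ] 0.533 scene [350. 241.]
drR [0.444  0.3367 0.101 ] 0.557 scene [259. 256.]
drB [0.4185 0.2205 0.101 ] 0.473 scene [319. 244.]
tape [0.6445 0.1862 0.019 ] 0.671 scene [266. 238.]
p1 [0.4901 0.2519 0.062 ] 0.551 scene [283. 254.]
p2 [0.3594 0.1475 0.062 ] 0.389 scene [369. 264.]
p3 [0.2634 0.2439 0.062 ] 0.359 scene [366. 301.]
```

View pics/c1.png

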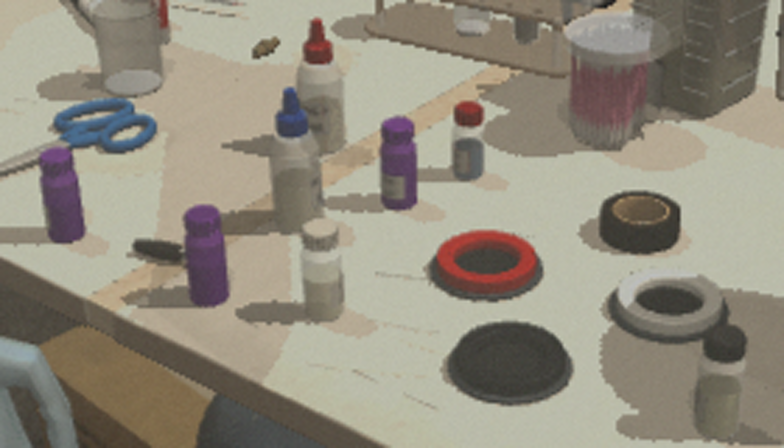

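View pics/c2.png

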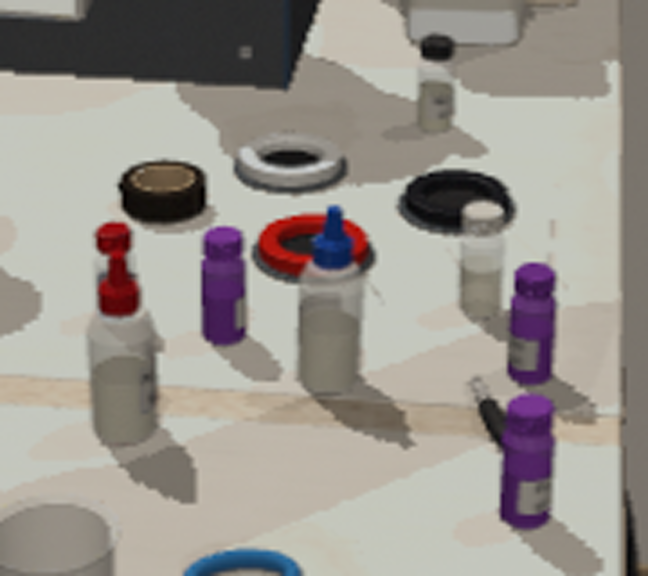

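The three vials, identified by cap and clear glass, differ from the purple look-alikes at side (337,218), (268,251) and (217,230). Both views agree to about 4 px. Next I'll go overhead for a closer look.

```bash
python3 - <<'E'
import pickle
from h import *
from bench import telemetry
d=pickle.load(open("f0.pkl","rb")); f=d["wrist"]
o=telemetry.get_obs(); A=R.from_rotvec(o["orientation"]).as_matrix(); print(A.round(3))
c=hit(f,320,240,0); print("view centre rel tcp",c-o["tcp_pos"]); print(-cam(f)[4][:,2])
for uv in [(0,0),(639,0),(0,479),(639,479)]: print((hit(f,*uv,0)-o["tcp_pos"]).round(3))
D=np.array([.54,.13,.26])-c*[1,1,0]+0; t=o["tcp_pos"]*[1,1,0]+[.53,.13,0]-c*[1,1,0]
tgt=np.array([t[0],t[1],.27]); print("tgt",tgt,A.T@(tgt-o["tcp_pos"])/.25)
E
```

```text
[[-0.959  0.283 -0.   ]
 [ 0.283  0.959 -0.001]
 [-0.    -0.001 -1.   ]]
view centre rel tcp [ 0.03536146 -0.01160224 -0.25552693]
[ 0.31004402 -0.09346915 -0.94611639]
[-0.247 -0.211 -0.256]
[-0.093  0.307 -0.256]
[ 0.233 -0.507 -0.256]
[ 0.467  0.295 -0.256]
tgt [0.49463854 0.14160224 0.27      ] [-1.73746019 -1.59545819 -0.05537196]
```

apply_moves([
  [[-0.2, -0.2, -0.02], [0, 0, 0]],
  [[-0.4, -0.38, -0.03], [0, 0, 0]],
  [[-0.57, -0.53, -0.04], [0, 0, 0]],
  [[-0.72, -0.67, -0.05], [0, 0, 0]],
  [[-0.87, -0.8, -0.05], [0, 0, 0]],
  [[-0.87, -0.8, -0.05], [0, 0, 0]],
], jaw=0.3)

```text
clock: 0.9
tcp_pos: [0.3457, 0.39, 0.2689]
orientation: [0.461, 3.107, -0.002]
contact_force: [-0.2, 0.3, -0.4]
grip_width: 0.0555
gripper_force: 0.0
```

apply_moves([
  [[-0.15, -0.14, 0], [0, 0, 0]],
  [[-0.33, -0.3, 0], [0, 0, 0]],
  [[-0.5, -0.46, 0], [0, 0, 0]],
  [[-0.67, -0.62, 0], [0, 0, 0]],
  [[-0.8, -0.74, 0], [0, 0, 0]],
  [[-0.87, -0.8, 0], [0, 0, 0]],
  [[-0.87, -0.8, 0], [0, 0, 0]],
  [[-0.87, -0.8, 0], [0, 0, 0]],
])

```text
clock: 1.9
tcp_pos: [0.4944, 0.1425, 0.2686]
orientation: [-0.445, -3.109, -0.001]
contact_force: [-0.2, -0.8, -0.2]
grip_width: 0.0553
gripper_force: 0.0
```

```bash
python3 - <<'E'
import pickle
from h import *
from bench import telemetry,grab_frame
f=grab_frame("wrist"); pickle.dump(f,open("w1.pkl","wb")); cv2.imwrite("pics/w1.png",f["frame"][:,:,::-1])
o=telemetry.get_obs(); print(o["clock"],o["tcp_pos"],o["orientation"],o["joints"].round(2),o["qvel"].round(3),o["contact_force"])
s=dict(red=(.543,.287,.054),white=(.430,.124,.062),black=(.634,-.025,.062),hr=(.5356,.1486,.012),hw=(.6375,.0851,.012),hb=(.5315,.0398,.012))
for k,p in s.items(): print(k,np.round(proj(f,p)))
E
```

```text
1.95 [0.49427438 0.14263049 0.26858869] [-4.44549797e-01 -3.10924001e+00 -5.26108153e-04] [-0.67  0.2   0.3   1.94 -0.07  1.02  0.96] [-0.002 -0.003  0.003  0.002  0.001  0.     0.003] [ 0.01758474 -0.05308935  0.74854651]
red [490. 222.]
white [277. 151.]
black [202. 388.]
hr [337. 241.]
hw [307. 338.]
hb [237. 265.]
```

View pics/w1.png

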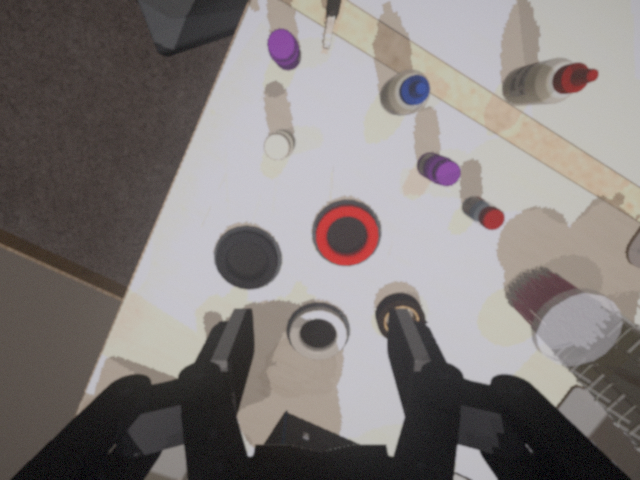

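The wrist view shows the red cap at (492,218), white cap (279,145), and holders red (347,234), white (319,333) and black (248,257). I'll compare these with the side estimates.

```bash
python3 - <<'E'
import pickle
from h import *
f=pickle.load(open("w1.pkl","rb")); d=pickle.load(open("f0.pkl","rb"))
for k,w,s,c,z in [("red",(492,217),(362.1,198.6),(251.7,254.2),.054),("white",(279,143),(309.3,241.8),(354.4,248.6),.062),("hr",(347,233),(368.9,252.5),(306.9,257.2),.012),("hw",(319,331),(433.9,267.1),(300.8,234.4),.012),("hb",(248,256),(377.5,287.9),(347.2,245),.012),("black",None,(454.6,279.6),(341.4,202.2),.062)]:
    print(k,*[hit(g,*p,z)[:2].round(4) for g,p in ((f,w),(d["side"],s),(d["scene"],c)) if p])
# table-level ring fit in wrist
im=cv2.cvtColor(f["frame"],cv2.COLOR_RGB2HSV)
m=cv2.inRange(im,(0,120,60),(8,255,255))|cv2.inRange(im,(172,120,60),(180,255,255))
n,l,st,ce=cv2.connectedComponentsWithStats(m)
for i in range(1,n):
    if st[i,4]>80: print(st[i],ce[i],hit(f,*ce[i],.012)[:2])
E
```

```text
red [0.5393 0.2895] [0.5435 0.2884] [0.5372 0.2928]
white [0.4243 0.1274] [0.4289 0.1211] [0.4233 0.1261]
hr [0.5305 0.1602] [0.5362 0.1537] [0.5274 0.1638]
hw [0.6328 0.1002] [0.6389 0.0909] [0.6257 0.1052]
hb [0.5258 0.0543] [0.5328 0.0428] [0.5209 0.057 ]
black [ 0.6378 -0.0215] [ 0.6264 -0.0146]
[561  65  36  27 477] [574.76519916  78.55136268] [0.44752092 0.39487056]
[ 316  205   62   60 1753] [346.59612094 234.66343411] [0.53212845 0.15930277]
[483 209  20  20 301] [492.76079734 218.76744186] [0.55736234 0.30558287]
```

apply_moves([
  [[0, 0.2, 0.15], [0, 0, 0]],
  [[-0.01, 0.38, 0.32], [0, 0, 0]],
  [[-0.01, 0.52, 0.46], [0, 0, 0]],
  [[-0.01, 0.615, 0.555], [0, 0, 0]],
  [[-0.01, 0.615, 0.555], [0, 0, 0]],
  [[-0.01, 0.615, 0.555], [0, 0, 0]],
])

```text
clock: 2.7
tcp_pos: [0.5407, 0.2874, 0.1307]
orientation: [0.448, 3.109, -0.0]
contact_force: [0.2, -0.6, 0.5]
grip_width: 0.0555
gripper_force: 0.0
```

```bash
cat > look.py <<'E'
import sys,pickle
from h import *
from bench import telemetry,grab_frame
n=sys.argv[1]
f=grab_frame("wrist"); pickle.dump(f,open(n+".pkl","wb")); cv2.imwrite(f"pics/{n}.png",f["frame"][:,:,::-1])
o=telemetry.get_obs(); print(o["clock"],o["tcp_pos"].round(4),o["orientation"].round(4),"w",o["grip_width"])
t=o["tcp_pos"]
for z in (.012,.054,.062): print("axis at z",z,np.round(proj(f,[t[0],t[1],z])))
E
python3 look.py w2; python3 - <<'E'
import pickle
from h import *
f=pickle.load(open("w2.pkl","rb"))
im=cv2.cvtColor(f["frame"],cv2.COLOR_RGB2HSV)
m=cv2.inRange(im,(0,120,60),(8,255,255))|cv2.inRange(im,(172,120,60),(180,255,255))
n,l,st,ce=cv2.connectedComponentsWithStats(m)
for i in range(1,n):
    if st[i,4]>200: print(st[i],ce[i],hit(f,*ce[i],.012)[:2],hit(f,*ce[i],.05)[:2])
E
```

```text
2.75 [0.5411 0.287  0.1312] [4.4970e-01 3.1082e+00 8.0000e-04] w 0.0553966188769903
axis at z 0.012 [320. 252.]
axis at z 0.054 [320. 278.]
axis at z 0.062 [320. 284.]
[ 381    6   55   60 2392] [408.58570234  35.59908027] [0.43334202 0.36934087] [0.43744008 0.3599993 ]
[  92  246   96   86 4150] [138.8086747  288.95903614] [0.53196954 0.16088904] [0.52018968 0.18510585]
[312 260  33  32 813] [327.90282903 276.1402214 ] [0.5591726 0.2869876] [0.54301336 0.29090397]
```

View pics/w2.png

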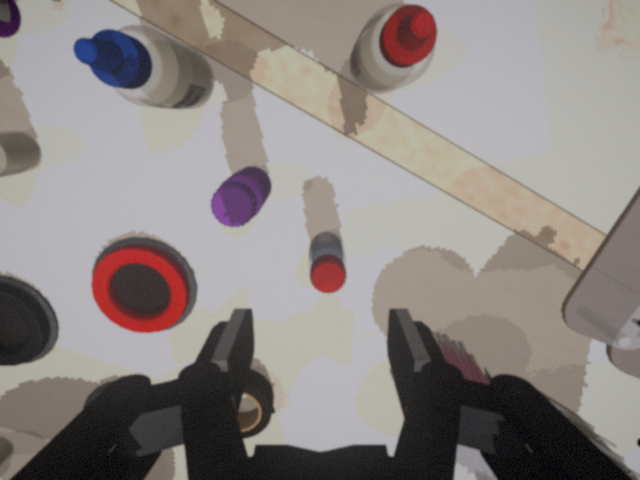

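Red cap top is at (328,276), which puts the vial axis at about (0.541,0.291), 4 mm to +y of the tool. I'll correct that, descend and grip.

apply_moves([
  [[0, 0.015, 0.1], [0, 0, 0]],
  [[0, 0.015, 0.2], [0, 0, 0]],
  [[0, 0.015, 0.3], [0, 0, 0]],
  [[0, 0.015, 0.36], [0, 0, 0]],
  [[0, 0.015, 0.36], [0, 0, 0]],
  [[0, 0.015, 0.36], [0, 0, 0]],
])

```text
clock: 3.5
tcp_pos: [0.5427, 0.2912, 0.0412]
orientation: [0.449, 3.108, 0.002]
contact_force: [-0.0, 0.9, 0.3]
grip_width: 0.0555
gripper_force: 0.0
```

apply_moves([
  [[0, 0, 0], [0, 0, 0]],
  [[0, 0, 0], [0, 0, 0]],
  [[0, 0, 0], [0, 0, 0]],
  [[0, 0, 0], [0, 0, 0]],
  [[0, 0, 0], [0, 0, 0]],
  [[0, 0, 0], [0, 0, 0]],
], jaw=-1, newtons=25)

```text
clock: 4.25
tcp_pos: [0.5424, 0.2913, 0.0409]
orientation: [0.449, 3.109, 0.001]
contact_force: [-1.0, -0.8, 5.9]
grip_width: 0.0224
gripper_force: 24.4
```

apply_moves([
  [[0, 0, -0.12], [0, 0, 0]],
  [[0, 0, -0.26], [0, 0, 0]],
  [[0, 0, -0.36], [0, 0, 0]],
  [[-0.02, -0.1, -0.36], [0, 0, 0]],
  [[-0.055, -0.28, -0.36], [0, 0, 0]],
  [[-0.085, -0.43, -0.36], [0, 0, 0]],
  [[-0.105, -0.517, -0.36], [0, 0, 0]],
  [[-0.105, -0.517, -0.36], [0, 0, 0]],
  [[-0.105, -0.517, -0.36], [0, 0, 0]],
])

```text
clock: 5.38
tcp_pos: [0.5306, 0.1611, 0.1298]
orientation: [-0.447, -3.109, -0.001]
contact_force: [-0.0, 0.1, 0.4]
grip_width: 0.0222
gripper_force: 24.6
```

```bash
python3 look.py w3; python3 - <<'E'
import pickle
from h import *
f=pickle.load(open("w3.pkl","rb"))
im=cv2.cvtColor(f["frame"],cv2.COLOR_RGB2HSV)
m=cv2.inRange(im,(0,120,60),(8,255,255))|cv2.inRange(im,(172,120,60),(180,255,255))
n,l,st,ce=cv2.connectedComponentsWithStats(m)
for i in range(1,n):
    if st[i,4]>200: print(st[i],ce[i],hit(f,*ce[i],.012)[:2])
E
```

```text
5.425 [0.5306 0.1615 0.1298] [-4.4550e-01 -3.1097e+00 -1.3000e-03] w 0.022274416480675192
axis at z 0.012 [321. 252.]
axis at z 0.054 [321. 278.]
axis at z 0.062 [321. 284.]
[ 271  209   97   88 4067] [319.04499631 251.60413081] [0.53024612 0.16015895]
[ 289  343   63   66 3165] [319.67393365 375.89478673] [0.6239175  0.13305809]
```

View pics/w3.png

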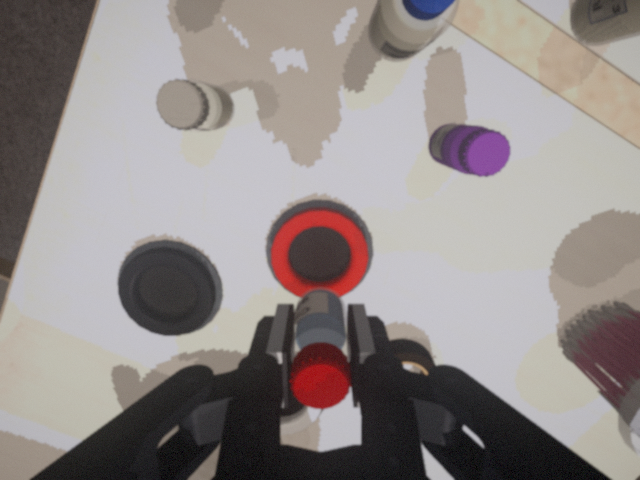

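The red ring is centred at (319,253), right on the tool axis (321,252). Lowering.

apply_moves([
  [[0, 0, 0.1], [0, 0, 0]],
  [[0, 0, 0.2], [0, 0, 0]],
  [[0, 0, 0.28], [0, 0, 0]],
  [[0, -0.003, 0.315], [0, 0, 0]],
  [[0, -0.003, 0.33], [0, 0, 0]],
  [[0, -0.003, 0.338], [0, 0, 0]],
  [[0, -0.003, 0.338], [0, 0, 0]],
  [[0, -0.003, 0.338], [0, 0, 0]],
])

```text
clock: 6.42
tcp_pos: [0.5307, 0.1591, 0.046]
orientation: [0.449, 3.109, 0.001]
contact_force: [0.0, -1.4, -0.5]
grip_width: 0.0221
gripper_force: 24.6
```

apply_moves([
  [[0, 0, 0], [0, 0, 0]],
  [[0, 0, 0], [0, 0, 0]],
  [[0, 0, 0], [0, 0, 0]],
  [[0, 0, 0], [0, 0, 0]],
  [[0, 0, 0], [0, 0, 0]],
  [[0, 0, -0.1], [0, 0, 0]],
  [[0, 0, -0.25], [0, 0, 0]],
  [[0, 0, -0.36], [0, 0, 0]],
  [[0, 0, -0.36], [0, 0, 0]],
], jaw=0.3)

```text
clock: 7.55
tcp_pos: [0.5318, 0.1594, 0.1376]
orientation: [0.449, 3.106, 0.004]
contact_force: [0.2, 0.3, -0.1]
grip_width: 0.0553
gripper_force: 0.0
```

```bash
python3 look.py w4; python3 - <<'E'
import pickle
from h import *
f=pickle.load(open("w4.pkl","rb")); w=pickle.load(open("w3.pkl","rb"))
print("w3 white",hit(w,178,103,.062),"hb",hit(w,169,283,.012))
E
```

```text
7.6 [0.5308 0.1592 0.1362] [4.4870e-01 3.1079e+00 1.7000e-03] w 0.05555987436000616
axis at z 0.012 [319. 246.]
axis at z 0.054 [319. 270.]
axis at z 0.062 [319. 276.]
w3 white [0.4258817  0.12413907 0.062     ] hb [0.52335096 0.0567402  0.012     ]
```

View pics/w4.png

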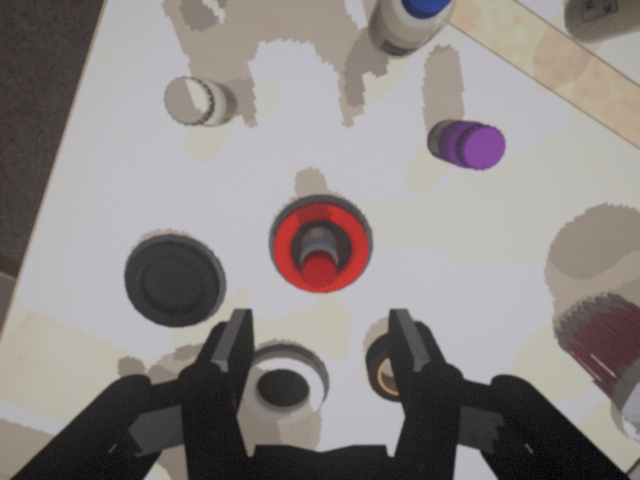

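The red vial stands centred in its recess at (320,250). On to the white vial at about (0.425,0.125).

apply_moves([
  [[0.1, -0.07, 0], [0, 0, 0]],
  [[0.23, -0.16, 0.01], [0, 0, 0]],
  [[0.33, -0.22, 0.02], [0, 0, 0]],
  [[0.367, -0.251, 0.02], [0, 0, 0]],
  [[0.367, -0.251, 0.02], [0, 0, 0]],
  [[0.367, -0.251, 0.02], [0, 0, 0]],
])

```text
clock: 8.35
tcp_pos: [0.426, 0.1252, 0.1307]
orientation: [0.449, 3.108, 0.001]
contact_force: [0.5, 0.1, -0.1]
grip_width: 0.0552
gripper_force: 0.0
```

```bash
python3 look.py w5
```

```text
8.4 [0.426  0.1252 0.1307] [4.4880e-01 3.1082e+00 8.0000e-04] w 0.05564380182584987
axis at z 0.012 [321. 251.]
axis at z 0.054 [321. 277.]
axis at z 0.062 [321. 283.]
```

View pics/w5.png

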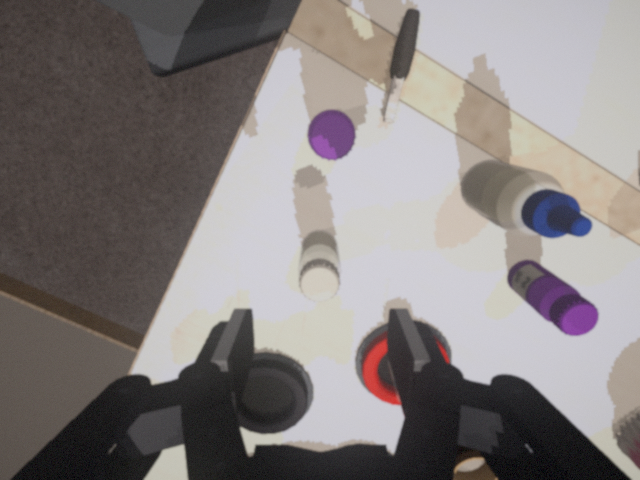

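White cap is at (319,281) and the tool axis at (321,283), so it is aligned. Gripping, then lifting and carrying it to the white holder at about (0.632,0.100).

apply_moves([
  [[0, 0, 0.1], [0, 0, 0]],
  [[0, 0, 0.2], [0, 0, 0]],
  [[0, 0, 0.3], [0, 0, 0]],
  [[0, 0, 0.343], [0, 0, 0]],
  [[0, 0, 0.343], [0, 0, 0]],
  [[0, 0, 0.343], [0, 0, 0]],
])

```text
clock: 9.15
tcp_pos: [0.4253, 0.1249, 0.0454]
orientation: [0.449, 3.108, 0.001]
contact_force: [0.6, 0.0, 0.2]
grip_width: 0.0554
gripper_force: 0.0
```

apply_moves([
  [[0, 0, 0], [0, 0, 0]],
  [[0, 0, 0], [0, 0, 0]],
  [[0, 0, 0], [0, 0, 0]],
  [[0, 0, 0], [0, 0, 0]],
  [[0, 0, 0], [0, 0, 0]],
  [[0, 0, 0], [0, 0, 0]],
], jaw=-1)

```text
clock: 9.9
tcp_pos: [0.4251, 0.1249, 0.0454]
orientation: [0.449, 3.108, 0.001]
contact_force: [-0.9, -0.8, 7.0]
grip_width: 0.0243
gripper_force: 24.7
```

apply_moves([
  [[0, 0, -0.15], [0, 0, 0]],
  [[0, 0, -0.3], [0, 0, 0]],
  [[0, 0, -0.36], [0, 0, 0]],
  [[-0.15, 0.025, -0.36], [0, 0, 0]],
  [[-0.35, 0.06, -0.36], [0, 0, 0]],
  [[-0.55, 0.092, -0.36], [0, 0, 0]],
  [[-0.73, 0.122, -0.36], [0, 0, 0]],
  [[-0.822, 0.138, -0.36], [0, 0, 0]],
  [[-0.822, 0.138, -0.36], [0, 0, 0]],
  [[-0.822, 0.138, -0.36], [0, 0, 0]],
])

```text
clock: 11.15
tcp_pos: [0.6302, 0.0999, 0.1344]
orientation: [-0.448, -3.108, 0.0]
contact_force: [0.2, 0.3, -1.1]
grip_width: 0.0245
gripper_force: 24.7
```

```bash
python3 look.py w6
```

```text
11.2 [0.6301 0.1    0.1346] [-4.479e-01 -3.108e+00  1.000e-04] w 0.024201984630518647
axis at z 0.012 [321. 249.]
axis at z 0.054 [321. 274.]
axis at z 0.062 [321. 280.]
```

View pics/w6.png

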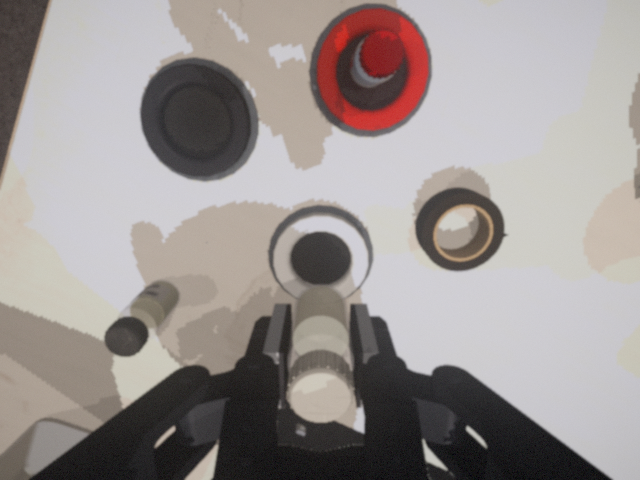

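The white ring is centred at about (321,255) against the axis at (321,249), so I'll shift 3 mm along tool −x while lowering. The black vial's cap is at (126,336).

apply_moves([
  [[-0.012, 0, 0.1], [0, 0, 0]],
  [[-0.012, 0, 0.2], [0, 0, 0]],
  [[-0.012, 0, 0.28], [0, 0, 0]],
  [[-0.012, 0, 0.315], [0, 0, 0]],
  [[-0.012, 0, 0.33], [0, 0, 0]],
  [[-0.012, 0, 0.338], [0, 0, 0]],
  [[-0.012, 0, 0.338], [0, 0, 0]],
  [[-0.012, 0, 0.338], [0, 0, 0]],
])

```text
clock: 12.2
tcp_pos: [0.6347, 0.0989, 0.0508]
orientation: [0.449, 3.109, 0.001]
contact_force: [0.4, 0.1, -0.3]
grip_width: 0.0246
gripper_force: 24.7
```

apply_moves([
  [[0, 0, 0], [0, 0, 0]],
  [[0, 0, 0], [0, 0, 0]],
  [[0, 0, 0], [0, 0, 0]],
  [[0, 0, 0], [0, 0, 0]],
  [[0, 0, 0], [0, 0, 0]],
  [[0, 0, -0.1], [0, 0, 0]],
  [[0, 0, -0.25], [0, 0, 0]],
  [[0, 0, -0.36], [0, 0, 0]],
  [[0, 0, -0.36], [0, 0, 0]],
], jaw=0.3)

```text
clock: 13.32
tcp_pos: [0.636, 0.099, 0.1428]
orientation: [0.449, 3.105, 0.003]
contact_force: [0.0, -0.1, -0.5]
grip_width: 0.0552
gripper_force: 0.0
```

```bash
python3 look.py w7; python3 - <<'E'
import pickle
from h import *
w=pickle.load(open("w6.pkl","rb"))
print("black",hit(w,126,337,.062),"hb",hit(w,199,117,.012))
E
```

```text
13.375 [0.6348 0.099  0.1411] [4.4870e-01 3.1078e+00 1.4000e-03] w 0.05541808560107144
axis at z 0.012 [320. 243.]
axis at z 0.054 [320. 266.]
axis at z 0.062 [320. 272.]
black [ 0.63267706 -0.01724385  0.062     ] hb [0.52926405 0.05385389 0.012     ]
```

View pics/w7.png

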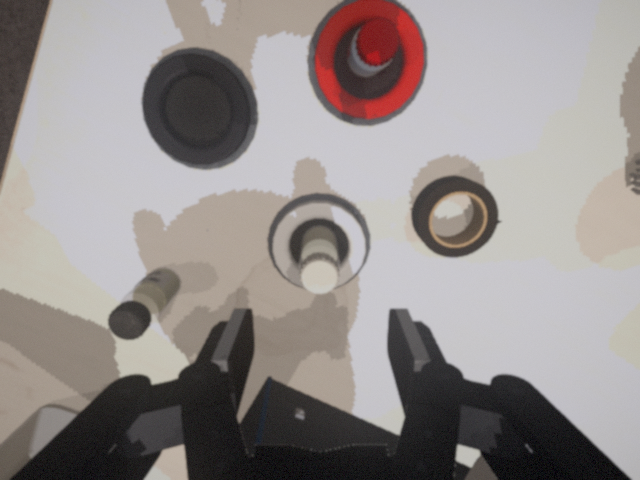

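The white vial stands in the recess at (319,250). Now the black vial, at about (0.633,-0.017).

apply_moves([
  [[-0.03, -0.1, 0], [0, 0, 0]],
  [[-0.075, -0.27, 0.01], [0, 0, 0]],
  [[-0.11, -0.4, 0.03], [0, 0, 0]],
  [[-0.124, -0.447, 0.04], [0, 0, 0]],
  [[-0.124, -0.447, 0.04], [0, 0, 0]],
  [[-0.124, -0.447, 0.04], [0, 0, 0]],
])

```text
clock: 14.12
tcp_pos: [0.6326, -0.0147, 0.13]
orientation: [-0.445, -3.109, -0.002]
contact_force: [-0.3, -0.2, -0.6]
grip_width: 0.0551
gripper_force: 0.0
```

```bash
python3 look.py w8
```

```text
14.175 [ 0.6326 -0.0147  0.1301] [-4.4460e-01 -3.1097e+00 -1.7000e-03] w 0.05528825389009882
axis at z 0.012 [321. 252.]
axis at z 0.054 [321. 278.]
axis at z 0.062 [321. 284.]
```

View pics/w8.png

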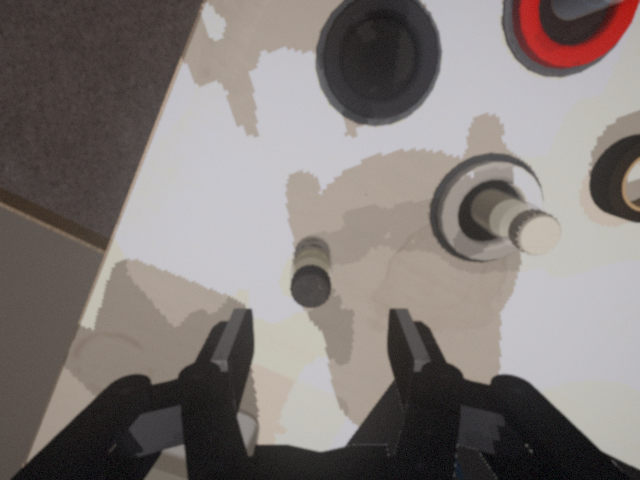

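Black cap is at (311,285) and the axis at (321,284), so I need −5 mm along tool y. Before descending I'll check the clear box seen at (240,430).

```bash
python3 - <<'E'
import pickle
from h import *
s=pickle.load(open("f0.pkl","rb"))["side"]; w=pickle.load(open("w8.pkl","rb"))
for p in [(540,365),(530,345),(590,385)]: print("box foot",p,hit(s,*p,0).round(3))
for z in (0,.05,.08,.12): print(z,hit(w,250,415,z).round(3),hit(w,250,440,z).round(3), "side top",hit(s,553,265,z).round(3))
print(hit(w,311,284,.062))
E
```

```text
box foot (540, 365) [ 0.725 -0.15   0.   ]
box foot (530, 345) [ 0.728 -0.109  0.   ]
box foot (590, 385) [ 0.773 -0.194  0.   ]
0 [ 0.755 -0.11   0.   ] [ 0.78  -0.119  0.   ] side top [0.851 0.087 0.   ]
0.05 [ 0.714 -0.086  0.05 ] [ 0.733 -0.093  0.05 ] side top [0.809 0.015 0.05 ]
0.08 [ 0.689 -0.072  0.08 ] [ 0.706 -0.077  0.08 ] side top [ 0.784 -0.029  0.08 ]
0.12 [ 0.656 -0.052  0.12 ] [ 0.669 -0.057  0.12 ] side top [ 0.75  -0.087  0.12 ]
[ 0.631315  -0.0197312  0.062    ]
```

The box is more than 70 mm clear of the gripper body, so I'll descend and grip.

apply_moves([
  [[0, -0.02, 0.08], [0, 0, 0]],
  [[0, -0.02, 0.2], [0, 0, 0]],
  [[0, -0.02, 0.3], [0, 0, 0]],
  [[0, -0.02, 0.34], [0, 0, 0]],
  [[0, -0.02, 0.34], [0, 0, 0]],
  [[0, -0.02, 0.34], [0, 0, 0]],
])

```text
clock: 14.92
tcp_pos: [0.6319, -0.0216, 0.0464]
orientation: [0.448, 3.108, 0.001]
contact_force: [-0.6, -0.3, -0.2]
grip_width: 0.0555
gripper_force: 0.0
```

apply_moves([
  [[0, 0, 0], [0, 0, 0]],
  [[0, 0, 0], [0, 0, 0]],
  [[0, 0, 0], [0, 0, 0]],
  [[0, 0, 0], [0, 0, 0]],
  [[0, 0, 0], [0, 0, 0]],
  [[0, 0, 0], [0, 0, 0]],
], jaw=-1)

```text
clock: 15.68
tcp_pos: [0.6316, -0.0218, 0.0461]
orientation: [0.449, 3.108, 0.001]
contact_force: [-1.5, 0.6, 6.4]
grip_width: 0.0239
gripper_force: 25.1
```

apply_moves([
  [[0, 0, -0.15], [0, 0, 0]],
  [[0, 0, -0.3], [0, 0, 0]],
  [[0, 0, -0.36], [0, 0, 0]],
  [[0.1, 0.035, -0.36], [0, 0, 0]],
  [[0.27, 0.096, -0.36], [0, 0, 0]],
  [[0.42, 0.15, -0.36], [0, 0, 0]],
  [[0.488, 0.174, -0.36], [0, 0, 0]],
  [[0.488, 0.174, -0.36], [0, 0, 0]],
  [[0.488, 0.174, -0.36], [0, 0, 0]],
])

```text
clock: 16.8
tcp_pos: [0.5277, 0.0534, 0.1354]
orientation: [0.451, 3.108, -0.001]
contact_force: [0.5, 0.5, 0.1]
grip_width: 0.0247
gripper_force: 24.7
```

```bash
python3 look.py w9
```

```text
16.85 [0.5277 0.0533 0.1354] [ 4.5120e-01  3.1077e+00 -6.0000e-04] w 0.024304110469973446
axis at z 0.012 [321. 249.]
axis at z 0.054 [321. 274.]
axis at z 0.062 [321. 279.]
```

View pics/w9.png

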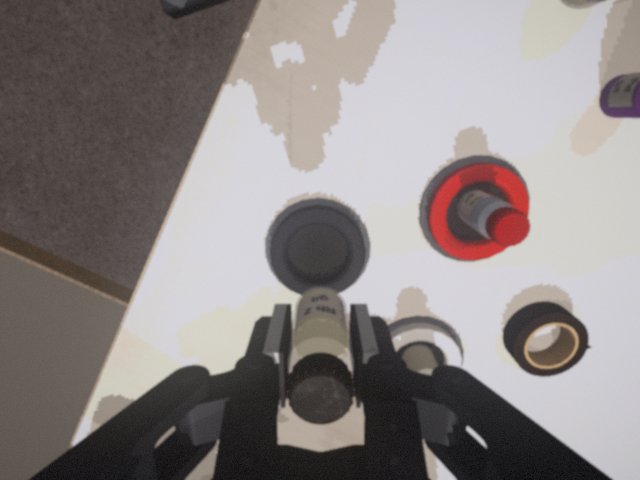

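The black recess is at (318,249) and the axis at (321,249). Lowering with −1.5 mm along tool y.

apply_moves([
  [[0, -0.006, 0.1], [0, 0, 0]],
  [[0, -0.006, 0.2], [0, 0, 0]],
  [[0, -0.006, 0.28], [0, 0, 0]],
  [[0, -0.006, 0.315], [0, 0, 0]],
  [[0, -0.006, 0.33], [0, 0, 0]],
  [[0, -0.006, 0.338], [0, 0, 0]],
  [[0, -0.006, 0.338], [0, 0, 0]],
  [[0, -0.006, 0.338], [0, 0, 0]],
])

```text
clock: 17.85
tcp_pos: [0.5263, 0.053, 0.0513]
orientation: [0.449, 3.109, 0.001]
contact_force: [-0.7, -1.2, -0.0]
grip_width: 0.0243
gripper_force: 24.7
```

apply_moves([
  [[0, 0, 0], [0, 0, 0]],
  [[0, 0, 0], [0, 0, 0]],
  [[0, 0, 0], [0, 0, 0]],
  [[0, 0, 0], [0, 0, 0]],
  [[0, 0, 0], [0, 0, 0]],
  [[0, 0, -0.1], [0, 0, 0]],
  [[0, 0, -0.25], [0, 0, 0]],
  [[0, 0, -0.45], [0, 0, 0]],
  [[0, 0, -0.5], [0, 0, 0]],
  [[0, 0, -0.5], [0, 0, 0]],
], jaw=0.3)

```text
clock: 19.1
tcp_pos: [0.5262, 0.0531, 0.1762]
orientation: [0.448, 3.108, 0.001]
contact_force: [-0.8, -0.1, -0.1]
grip_width: 0.0555
gripper_force: 0.0
```

```bash
python3 look.py w10
```

```text
19.15 [0.5254 0.053  0.1751] [-4.4850e-01 -3.1086e+00  1.0000e-04] w 0.056025866451750284
axis at z 0.012 [320. 230.]
axis at z 0.054 [320. 248.]
axis at z 0.062 [320. 252.]
```

View pics/w10.png

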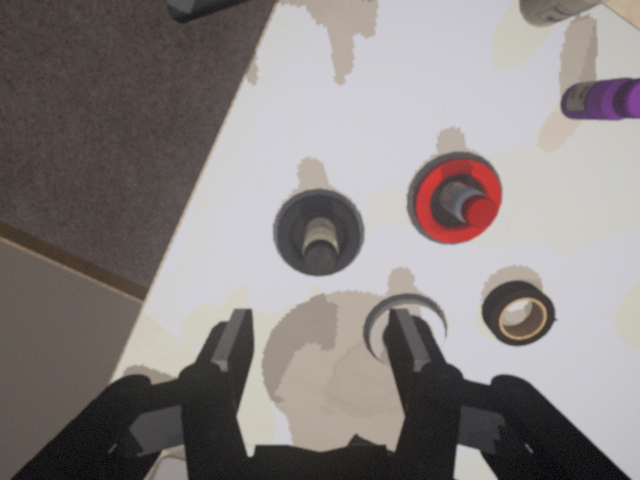

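The black vial stands in its recess at (320,240), and red is still in place at (465,200). White was already seen standing, and the gripper is clear. Handing in.

```bash
python3 -c "
from bench import job
print(job.hand_in())"
```

```text
the job is handed in; nothing more can be done
None
```

I placed the red, white and black vials upright in the matching holders, in that order, let go of each and handed the job in at about 19 s. The arm was never sent near the droppers, tape or purple look-alikes, and the hand-in gave no verdict.

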